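# Hang the yellow screwdriver in the steel eye

### The arm

A 6-joint arm with a two-finger parallel gripper is mounted at the origin on a cart in front of the work surface, level with it; the furniture and walls round the work are solid. World frame = base frame: x ahead of the robot, y to its left, z up, the work surface at z = 0. Lengths are in m, angles in rad, forces in N, time in s.
With the tool pointing down it reaches from about 0.225 to 0.875 m from the base axis. Payload 3.4 kg.
Tool frame: the origin (TCP) lies on the centre line of the jaws, within the pads' length; the fingertips stand 22 mm ahead of it and the grasp point (between the pads) lies 3 mm ahead of it; z points along the fingers, y is the line along which they close (so a half turn about z gives the same grasp; the last joint's range is limited). The gripper opens to 85 mm and grips with 20 to 120 N. Pads are 22 mm wide; open, the fingers measure 114 mm over their backs; the gripper's body (76 mm by 85 mm) begins 54 mm behind the grasp point. The pads swing forward as they close: fully open they stand 13 mm farther back than shut.
Start: joints at [1.053, 0.276, 1.505, -0, 1.361, -0.121], TCP at [0.222, 0.53, 0.253] pointing down, gripper open.
Joint ranges: [-2.89, 2.89], [-0.75, 2.08], [0.22, 2.7], [-1.18, 4.32], [0.11, 2.71], [-2.7, 2.7]. Speed limits (rad/s): [2.57, 2.57, 3.14, 3.14, 3.14, 3.14].

### API

Orientations are given as a unit quaternion [w, x, y, z].
In Python, from rig import manip, eyes gives the robot as it stands (manip), with the cameras (eyes).
- The arm moves only by the tool move_tool, called after ">>>" as name([rows], argument=value, ...), one row to a line, values as JSON. Schema: {"type":"object","properties":{"segments":{"type":"array","items":{"type":"object","properties":{"dx":{"type":"number"},"dy":{"type":"number"},"dz":{"type":"number"},"spin":{"type":"number"}},"additionalProperties":false},"minItems":1,"maxItems":5},"jaw":{"type":"number"},"squeeze":{"type":"number"},"only":{"type":"string"},"quiet":{"type":"boolean"},"lines":{"type":"string"}},"required":["segments"],"additionalProperties":false}. segments is a list of rows, 1 to 5 of them, each an object with the fields dx, dy, dz (the shift in m), spin (a turn about the tool's z in rad); a field left out counts as zero; each row shifts and turns the commanded pose from where the row before left it, along the tool's axes as they then stand; what a row does not reach is not made up. A row lasts 1/12 s, in which the tool goes at most 0.0417 m and 0.125 rad, less where a joint would pass 70% of its speed; a pose out of reach is approached as far as the arm can. jaw is the finger opening in m, set as the call begins (left out keeps the last). The fingers move at their own pace and stop on an object; squeeze is the grip in N (left out, the last holds). Time passes only in rows, so rows that do not move let the fingers close. The tool returns the time, the measured TCP pose, the force, the opening and the grip force at its end. only (a regular expression) keeps the lines of the reply that match it, lines (a string "A,B") keeps lines A to B, and quiet returns only ok. Input that does not fit is refused with a message, and nothing moves.
- manip.get_state(): the state, without advancing time (a new reading comes with each control period).
- eyes.get_image(name): name is "side" or "top" or "wrist"; returns a dict with "img" (480x640x3 uint8, red, green, blue), "camera_matrix" (3x3 intrinsics, pixels), "k1" (the pictures are not rectified: a ray, as slopes to the right and down, at radius r is drawn at 1 + k1 r^2 times it, then the intrinsics apply), "T" (4x4, takes a point from camera to world coordinates); the wrist camera has in their place "hand_eye" (4x4, takes a point from camera to tool coordinates, whose origin is the TCP and whose axes are the flange's). Camera axes: x right, y down, z forward; pixel columns grow to the right and rows downward; lengths in m; the calibration is good to about 2 mm. A picture is of the moment at which its call begins: read the wrist's pose just before it. There is no depth.
- manip.sign_off(): hands the job in; it is judged then, once.
The state is a dict: "clock": time; "qpos": joint angles; "qd": joint speeds; "effort": joint torques, N m; "position": TCP position; "ee_rot": TCP orientation; "contact_force": force on the tool from outside, world axes, zero at the start; "moment": the same for the moment, N m; "width": finger opening in m; "gripper_force": force on a finger pad.
Only numpy, scipy, OpenCV 4.12 (cv2) and the standard library are available. Lean on these libraries where they do the work, as an engineer would, in place of code of your own. Each camera call takes 0.05 s, during which the arm holds its last target. There are 200 camera calls.

### The job

Put the yellow screwdriver away: lift it out of the drilled wooden block and hang it in the flared steel eye of the tool holder on the bench, blade down through the eye and the guide ring below it, with its handle sitting in the eye. Leave the red screwdriver standing in the block.

Things in the scene. Friction and masses are not known exactly. Their poses are not given: they have to be found in the camera images.
- yellow_screwdriver: Screwdriver with a yellow handle, 181 mm long, standing blade down in an end hole of the drilled block (may lean 5 degrees). Handle round, 30 mm thick, 95 mm long, its lower end tapered; below it a 6 mm shank with a 12 mm collar in its top 10 mm. Seated in the eye its tip is about 103 mm below the rim. Own +y axis runs from tip to butt; origin 90 mm above the tip, 15 mm beside the tool's axis.
- yellow_tip (a point): The end of the yellow screwdriver's blade, on the tool's axis, 86 mm below the lower end of the handle.
- yellow_grip (a point): Point on the axis of the yellow screwdriver's handle where it is best gripped from above: 143 mm above the tip, 37 mm below the butt (the handle's top end). Axes as the body's.
- eye (a point): Centre of the mouth of the steel holder's flared eye, level with its rim, 125 mm above the bench. The eye is an upright funnel ring 18 mm deep, mouth 40 mm wide inside, throat 25 mm. On the same vertical axis, 56 mm below the rim, is a guide ring with a 28 mm hole, open below. On the +x side (own axes) both join an upright 62 mm away on a fixed foot. Nothing rises above the rim.
- red_screwdriver: Screwdriver with a red handle, 206 mm long (butt 213 mm above the bench), standing blade down in the other end hole, 100 mm from the yellow one; it stays there. Its origin lies 103 mm above its tip, 15 mm beside the tool's axis; own +y runs from tip to butt.
- drilled_block: Hardwood block fixed to the bench, 50 x 150 x 45 mm (x, y, z), origin at the centre of its underside. Three holes 8 mm wide and 38 mm deep stand in a row along its y axis at -50, 0 and 50 mm: the yellow and red screwdrivers stand in the end holes, the middle one is empty.

How it is judged:
At the end, for the whole second after the job is handed in: The yellow screwdriver hangs at rest in the eye, released: its tip 88 to 118 mm below the rim and within 40 mm of the eye's axis, its grip point within 35 mm of the eye's axis, leaning less than 20 degrees, butt up (z of yellow_tip in the frame of eye between -0.118 and -0.088 m and horizontal distance between yellow_tip and eye below 0.04 m and horizontal distance between yellow_grip and eye below 0.035 m and angle between yellow_screwdriver's own y axis and vertical below 0.35 rad and linear speed of yellow_screwdriver below 0.02 m/s); the robot touches nothing.
It fails at once if the red screwdriver is shifted by more than 40 mm or tipped over (distance of red_screwdriver from where it was at the start of the episode above 0.04 m or angle between red_screwdriver's own y axis and vertical above 0.5 rad).
It also fails if it takes over 40 s, if anything falls off the work surface, if the arm or the gripper's body presses on something with over 40 N, if the wrist force passes 120 N, or if a joint passes its speed limit or range.

## Working session

There is one attempt and no reset: what is moved stays moved. The work goes in short steps, Python scripts to look and compute and a tool call to move; the robot and the scene stay as the last step left them, time stands still between calls to the robot, and variables do not carry over. Pictures are saved under pics/ and viewed, at most 10 in all, crops included, and the job is handed in when it is done.

```bash
ls; mkdir -p pics; cat > h.py <<'E'
from rig import manip, eyes
import numpy as np, cv2
from scipy.spatial.transform import Rotation as R
def Tt(s=None):
    s=s or manip.get_state(); q=s["ee_rot"]; T=np.eye(4); T[:3,:3]=R.from_quat([q[1],q[2],q[3],q[0]]).as_matrix(); T[:3,3]=s["position"]; return T
def shot(n,f):
    T=Tt(); d=eyes.get_image(n); Tc=d["T"] if "T" in d else T@np.array(d["hand_eye"])
    cv2.imwrite(f"pics/{f}.png",d["img"][:,:,::-1]); np.savez(f"pics/{f}.npz",K=d["camera_matrix"],k1=d["k1"],T=Tc)
def ray(f,u,v):
    d=np.load(f"pics/{f}.npz"); K=d["K"]; x=np.array([(u-K[0,2])/K[0,0],(v-K[1,2])/K[1,1]]); r=x.copy()
    for _ in range(30): r=x/(1+d["k1"]*(r@r))
    T=d["T"]; v=T[:3,:3]@np.array([r[0],r[1],1]); return T[:3,3],v/np.linalg.norm(v)
def proj(f,P):
    d=np.load(f"pics/{f}.npz"); T=d["T"]; p=T[:3,:3].T@(np.array(P)-T[:3,3]); r=p[:2]/p[2]; r=r*(1+d["k1"]*(r@r)); K=d["K"]; return np.round([K[0,0]*r[0]+K[0,2],K[1,1]*r[1]+K[1,2]],1)
def tri(*o):
    A=np.zeros((3,3));b=np.zeros(3);L=[]
    for f,u,v in o:
        c,d=ray(f,u,v);M=np.eye(3)-d[:,None]*d; A+=M;b+=M@c;L.append((c,M))
    X=np.linalg.solve(A,b); return X.round(4),[round(float(np.linalg.norm(M@(X-c)))*1000,1) for c,M in L]
def onz(f,u,v,z):
    c,d=ray(f,u,v); return (c+d*(z-c[2])/d[2]).round(4)
E
python3 - <<'E'
from h import *
for n in("side","top","wrist"): shot(n,n+"0"); print(n,np.load(f"pics/{n}0.npz")["T"].round(3).tolist())
s=manip.get_state();print(s["clock"],s["position"],s["ee_rot"])
E
```

```text
pics
rig.py
side [[0.997, 0.014, -0.078, 0.595], [0.077, -0.408, 0.91, -0.904], [-0.019, -0.913, -0.408, 0.525], [0.0, 0.0, 0.0, 1.0]]
top [[-0.028, -0.994, 0.105, 0.4], [-1.0, 0.028, 0.002, 0.07], [-0.005, -0.104, -0.995, 1.243], [0.0, 0.0, 0.0, 1.0]]
wrist [[0.386, 0.883, 0.266, 0.155], [0.922, -0.369, -0.113, 0.559], [-0.002, 0.289, -0.957, 0.372], [0.0, 0.0, 0.0, 1.0]]
0.15 [0.22203185 0.53000173 0.25263718] [-2.32323727e-04  1.97104950e-01  9.80382134e-01 -6.74892253e-04]
```

View pics/side0.png

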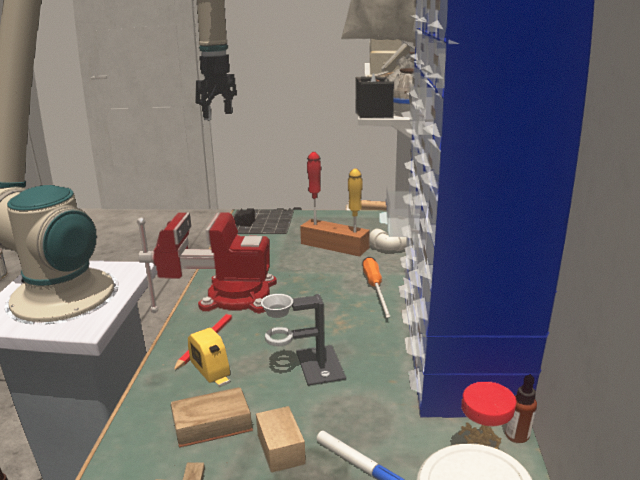

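View pics/top0.png

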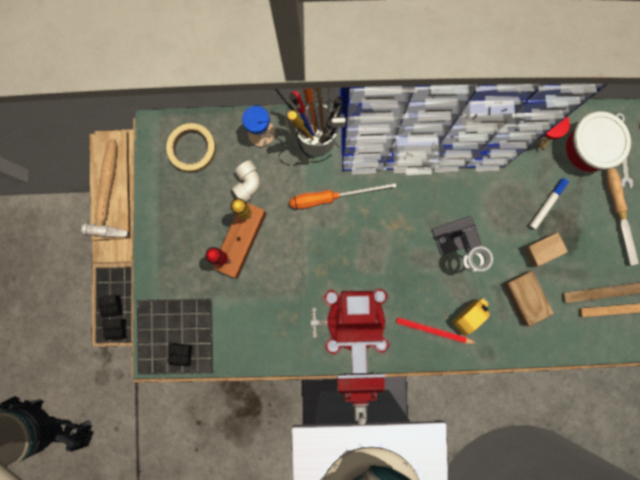

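The side view shows the yellow butt at about (355,172), the red butt at (314,155) and the eye mouth at (277,302). In the top view they are at about (239,206), (215,256) and (480,259). I'll enlarge all four areas in one crop sheet.

```bash
python3 - <<'E'
from h import *
S=cv2.imread("pics/side0.png");T=cv2.imread("pics/top0.png")
def c(I,x,y): return cv2.resize(I[y:y+75,x:x+100],(400,300),interpolation=cv2.INTER_CUBIC)
cv2.imwrite("pics/crops.png",np.vstack([np.hstack([c(S,300,160),c(T,190,190)]),np.hstack([c(S,240,285),c(T,420,210)])]))
E
```

```text
(no output)
```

View pics/crops.png

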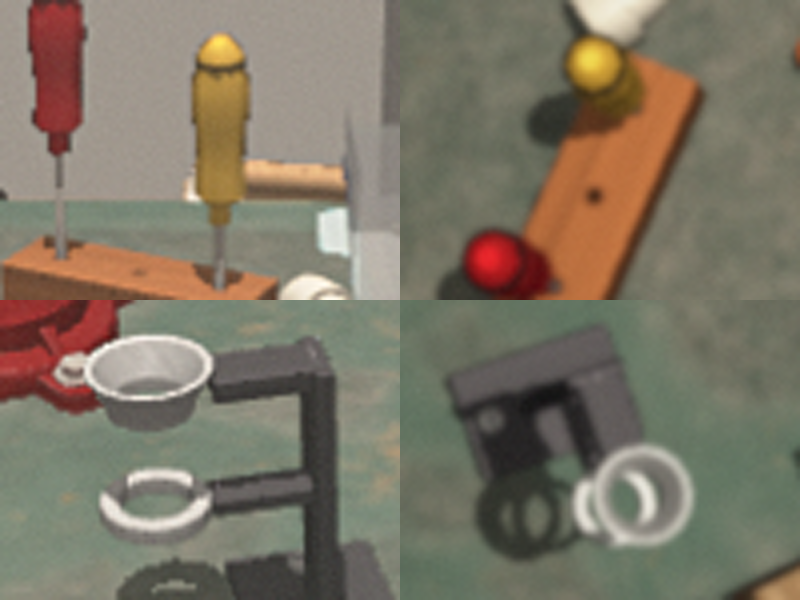

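```bash
python3 - <<'E'
from h import *
B=tri(("side0",355.2,169.5),("top0",238.5,206)); print("ybutt",B)
print("midhole",tri(("side0",334.8,227.8),("top0",238.5,239)))
print("eye",tri(("side0",277.5,302.1),("top0",481,258.75)))
print("rbutt",tri(("side0",314,152.5),("top0",213.3,253.8)))
m=tri(("side0",334.8,227.8),("top0",238.5,239))[0]
# yellow hole on block top z=.045, from side
h=onz("side0",354.8,231.3,.045);print("yhole side",h,"dist",np.linalg.norm(h[:2]-m[:2]))
r=onz("side0",315.2,224,.045);print("rhole side",r,np.linalg.norm(r[:2]-m[:2]))
print("ring",onz("side0",279,335.5,.069), "foot/upright top", onz("side0",319,371.5/4*0+298,.125))
print(Tt()[:3,:3].round(3))
E
```

```text
ybutt (array([0.5822, 0.2319, 0.1855]), [0.2, 0.2])
midhole (array([0.538 , 0.2544, 0.0428]), [0.5, 0.5])
eye (array([ 0.4783, -0.2176,  0.1233]), [0.1, 0.1])
rbutt (array([0.4935, 0.2732, 0.2113]), [0.8, 0.8])
yhole side [0.5826 0.2303 0.045 ] dist 0.05069487153549162
rhole side [0.4922 0.2699 0.045 ] 0.048351732130297045
ring [ 0.4783 -0.2216  0.069 ] foot/upright top [ 0.5369 -0.206   0.125 ]
[[-0.922  0.386 -0.001]
 [ 0.386  0.922 -0.001]
 [ 0.    -0.001 -1.   ]]
```

The measured points fit what was given: yellow butt at z = 0.186 and eye at 0.123. The jaws already close across the row of holes. I'll approach high and then look again with the wrist camera.

>>> move_tool([
  {"dx": -0.02,"dy": -0.006,"dz": -0.02},
  {"dx": -0.037,"dy": -0.0113,"dz": -0.006},
  {"dx": -0.037,"dy": -0.0113},
  {"dx": -0.037,"dy": -0.0113},
  {"dx": -0.037,"dy": -0.0113},
])

```text
clock: 0.57
position: [0.3582, 0.417, 0.2793]
ee_rot: [0.0, 0.197, 0.98, 0.0]
contact_force: [1.1, 1.0, 0.3]
width: 0.0853
gripper_force: 0.0
```

>>> move_tool([
  {"dx": -0.037,"dy": -0.0113},
  {"dx": -0.037,"dy": -0.0113},
  {"dx": -0.037,"dy": -0.0113},
  {"dx": -0.037,"dy": -0.0113},
  {"dx": -0.037,"dy": -0.0113},
])

```text
clock: 0.98
position: [0.5072, 0.2931, 0.2791]
ee_rot: [-0.0, 0.197, 0.98, -0.0]
contact_force: [0.2, 0.3, -0.9]
width: 0.0858
gripper_force: 0.0
```

>>> move_tool([
  {"dx": -0.03,"dy": -0.01},
  {},
  {},
])

```text
clock: 1.23
position: [0.531, 0.2724, 0.2785]
ee_rot: [-0.001, 0.199, 0.98, -0.0]
contact_force: [-0.1, -0.4, 0.8]
width: 0.0856
gripper_force: 0.0
```

```bash
python3 - <<'E'
from h import *
shot("wrist","w1"); shot("side","s1"); print(Tt().round(4))
for P in ([.5822,.2319,.1885],[.5834,.2334,.045],[.4935,.2732,.213]): print(proj("w1",P))
E
```

```text
[[-9.222e-01  3.866e-01 -1.500e-03  5.293e-01]
 [ 3.866e-01  9.222e-01  3.000e-04  2.740e-01]
 [ 1.500e-03 -3.000e-04 -1.000e+00  2.789e-01]
 [ 0.000e+00  0.000e+00  0.000e+00  1.000e+00]]
[291.  353.4]
[303.3 272. ]
[290.3 209.1]
```

View pics/w1.png

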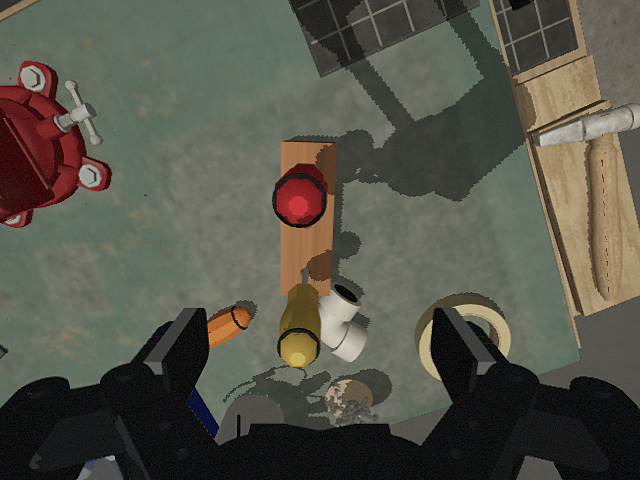

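The wrist view shows the yellow butt at (298,354), its shank entering the hole near (306,273), and the red butt at (298,208). I'll combine this with the other two views.

```bash
python3 - <<'E'
from h import *
print("f",np.load("pics/w1.npz")["K"][0,0])
print("w+side",tri(("side0",355.2,169.5),("w1",298,356)))
print("w+top",tri(("top0",238.5,206),("w1",298,356)))
X=tri(("side0",355.2,169.5),("top0",238.5,206),("w1",298,356));print("all",X)
print("mid handle from collar: hole w", onz("w1",306,273,.045))
T=Tt(); 
for g in (X[0],): 
  P=np.array([g[0],g[1],.153]); print("tool delta",(T[:3,:3].T@(P-T[:3,3])).round(4))
E
```

```text
f 380.67008880975345
w+side (array([0.5845, 0.2344, 0.186 ]), [2.3, 2.3])
w+top (array([0.5838, 0.2334, 0.1877]), [2.7, 2.7])
all (array([0.5837, 0.2332, 0.1859]), [1.4, 2.2, 3.4])
mid handle from collar: hole w [0.5855 0.2355 0.045 ]
tool delta [-0.0661 -0.0166  0.1258]
```

>>> move_tool([
  {"dx": -0.033,"dy": -0.0083},
  {"dx": -0.033,"dy": -0.0083},
  {"dz": 0.033},
  {"dz": 0.033},
  {"dz": 0.03},
])

```text
clock: 1.75
position: [0.5836, 0.234, 0.1824]
ee_rot: [0.0, 0.197, 0.98, 0.0]
contact_force: [0.4, 0.4, -0.9]
width: 0.0855
gripper_force: 0.0
```

>>> move_tool([
  {"dz": 0.015},
  {"dz": 0.015},
  {},
  {},
])

```text
clock: 2.08
position: [0.5831, 0.2341, 0.153]
ee_rot: [-0.001, 0.196, 0.981, -0.0]
contact_force: [0.5, 0.8, 0.5]
width: 0.0854
gripper_force: 0.0
```

```bash
python3 - <<'E'
from h import *
print(Tt()[:3,3]); shot("wrist","w2"); print(proj("w2",[.5837,.2332,.188]))
E
```

```text
[0.58311471 0.23410598 0.15295284]
[314.8 415. ]
```

View pics/w2.png

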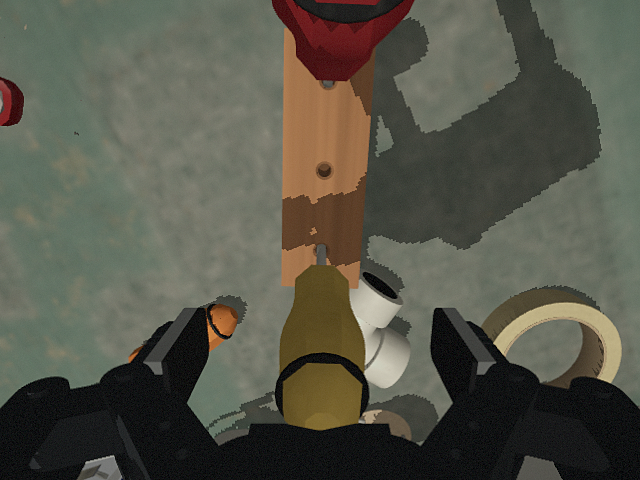

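The handle, at about x = 321, is centred between the jaws (208 and 432), so I'll close.

>>> move_tool([
  {},
  {},
  {},
  {},
  {},
], jaw=0, squeeze=70)

```text
clock: 2.55
position: [0.5848, 0.233, 0.1541]
ee_rot: [0.001, 0.197, 0.98, 0.0]
contact_force: [-0.2, 0.2, 3.2]
width: 0.0285
gripper_force: 68.7
```

>>> move_tool([
  {},
  {},
  {},
])

```text
clock: 2.8
position: [0.5849, 0.233, 0.1541]
ee_rot: [0.001, 0.197, 0.98, 0.0]
contact_force: [0.4, 0.5, 5.5]
width: 0.0287
gripper_force: 68.9
```

>>> move_tool([
  {"dz": -0.01},
  {"dz": -0.02},
  {"dz": -0.03},
  {"dz": -0.03},
  {"dz": -0.03},
])

```text
clock: 3.22
position: [0.5838, 0.2327, 0.2742]
ee_rot: [-0.001, 0.197, 0.98, -0.0]
contact_force: [-0.0, 0.5, -0.6]
width: 0.0287
gripper_force: 69.3
```

>>> move_tool([
  {"dz": -0.03},
  {"dx": -0.003,"dy": -0.02,"dz": -0.015},
  {"dx": -0.0064,"dy": -0.038},
  {"dx": -0.0064,"dy": -0.038},
  {"dx": -0.0064,"dy": -0.038},
])

```text
clock: 3.63
position: [0.5523, 0.0997, 0.3186]
ee_rot: [-0.0, 0.196, 0.981, -0.0]
contact_force: [0.1, -1.4, -0.3]
width: 0.0285
gripper_force: 69.3
```

>>> move_tool([
  {"dx": -0.0064,"dy": -0.038},
  {"dx": -0.0064,"dy": -0.038},
  {"dx": -0.0064,"dy": -0.038},
  {"dx": -0.0064,"dy": -0.038},
  {"dx": -0.0064,"dy": -0.038},
])

```text
clock: 4.05
position: [0.508, -0.0883, 0.3184]
ee_rot: [-0.0, 0.197, 0.98, 0.0]
contact_force: [0.2, -1.1, -0.6]
width: 0.0285
gripper_force: 69.3
```

>>> move_tool([
  {"dx": -0.0064,"dy": -0.038},
  {"dx": -0.0064,"dy": -0.038},
  {"dx": -0.0064,"dy": -0.038},
  {"dx": -0.003,"dy": -0.017},
  {},
])

```text
clock: 4.47
position: [0.4778, -0.2201, 0.318]
ee_rot: [-0.001, 0.2, 0.98, -0.001]
contact_force: [0.1, 0.2, -0.2]
width: 0.0282
gripper_force: 69.4
```

>>> move_tool([
  {},
  {},
  {},
])

```text
clock: 4.72
position: [0.4792, -0.2149, 0.3183]
ee_rot: [-0.0, 0.196, 0.981, 0.0]
contact_force: [-0.6, 1.1, -1.4]
width: 0.0284
gripper_force: 69.4
```

```bash
python3 - <<'E'
from h import *
print(Tt().round(4)); 
for n in("side","top"): shot(n,n+"2")
S=cv2.imread("pics/side2.png");T=cv2.imread("pics/top2.png")
def c(I,x,y,w,h,W,H): return cv2.resize(I[y:y+h,x:x+w],(W,H),interpolation=cv2.INTER_CUBIC)
cv2.imwrite("pics/c2.png",np.hstack([c(S,215,180,133,200,400,600),np.vstack([c(T,430,210,100,75,400,300),c(T,170,190,100,75,400,300)])]))
p=Tt()[:3,3]; print(proj("side2",p+[0,0,-.003]),proj("side2",p+[0,0,-.146]),proj("side2",[.4783,-.2176,.125]))
E
```

```text
[[-9.229e-01  3.851e-01 -1.000e-04  4.792e-01]
 [ 3.851e-01  9.229e-01  1.000e-03 -2.149e-01]
 [ 5.000e-04  8.000e-04 -1.000e+00  3.183e-01]
 [ 0.000e+00  0.000e+00  0.000e+00  1.000e+00]]
[271.6 172.1] [276.8 270.7] [277.5 301.1]
```

View pics/c2.png

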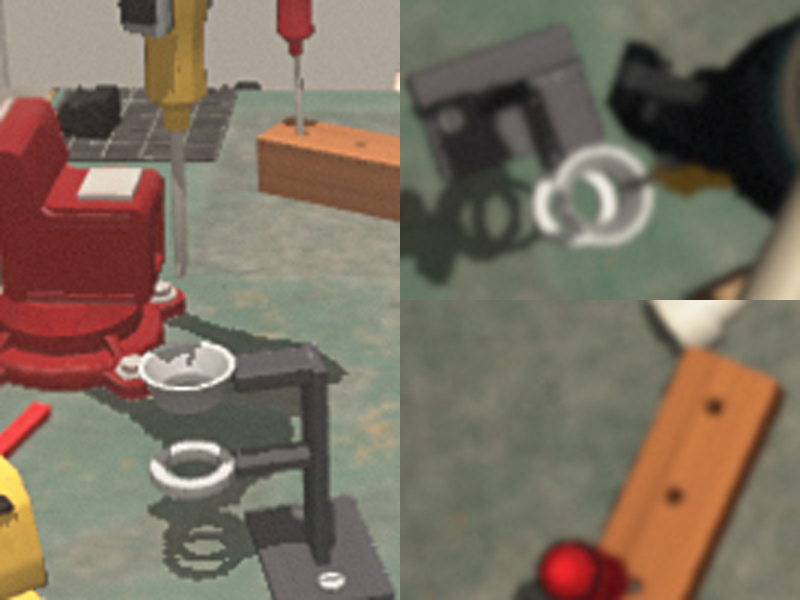

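The side crop puts the blade tip at about (274.9,271.4), and the top crop puts it near (485.5,256.5). The red screwdriver still stands. I'll triangulate the tip against the eye.

```bash
python3 - <<'E'
from h import *
t=tri(("side2",274.85,271.2),("top2",485.5,256.5));print("tip",t, "side@.175",onz("side2",274.85,271.2,.175))
T=Tt(); E=np.array([.4783,-.2176,.1235])
print(proj("top2",T[:3,3]+[0,0,-.146]))
print("delta eye-tip world",E-t[0],"tool",(T[:3,:3].T@(E-t[0])).round(4))
# handle bottom/collar junction
print(onz("side2",215+178/3.0075,180+115/3.0075,.318-.003-.057))
E
```

```text
tip (array([ 0.4777, -0.214 ,  0.1712]), [1.3, 1.3]) side@.175 [ 0.4777 -0.2217  0.175 ]
[486.3 256.2]
delta eye-tip world [ 0.0006 -0.0036 -0.0477] tool [-0.0019 -0.0031  0.0477]
[ 0.4825 -0.2324  0.258 ]
```

>>> move_tool([
  {"dx": -0.002,"dy": -0.003},
  {"dz": 0.02},
  {"dz": 0.025},
  {"dz": 0.025},
  {"dz": 0.02},
])

```text
clock: 5.23
position: [0.4795, -0.219, 0.2268]
ee_rot: [-0.0, 0.197, 0.98, 0.0]
contact_force: [0.0, 0.8, -1.9]
width: 0.0285
gripper_force: 69.3
```

>>> move_tool([
  {},
  {},
  {},
])

```text
clock: 5.48
position: [0.4807, -0.22, 0.2295]
ee_rot: [0.001, 0.197, 0.98, -0.0]
contact_force: [0.2, 0.8, 0.9]
width: 0.0283
gripper_force: 69.3
```

```bash
python3 - <<'E'
from h import *
print(Tt()[:3,3]); shot("side","s3")
S=cv2.imread("pics/s3.png"); cv2.imwrite("pics/c3.png",cv2.resize(S[220:370,220:370],(600,600),interpolation=cv2.INTER_CUBIC))
E
```

```text
[ 0.48068655 -0.22002969  0.22952965]
```

View pics/c3.png

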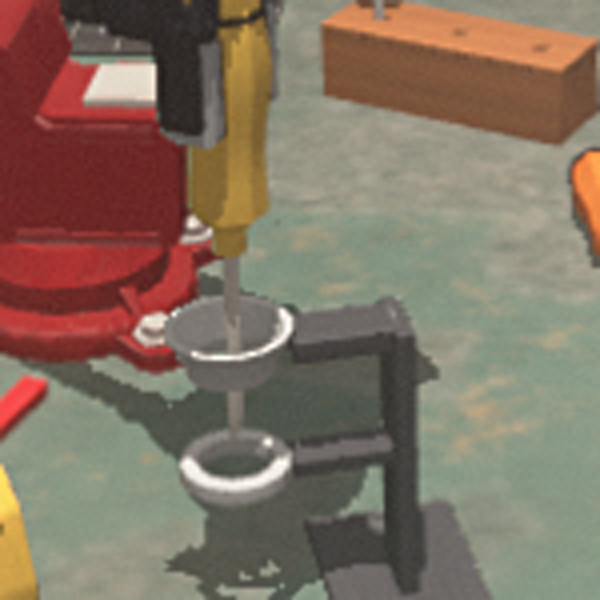

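The blade has passed through the throat and its tip is centred just above the guide ring. I'll keep lowering, checking the force as it goes.

>>> move_tool([
  {"dz": 0.015},
  {"dz": 0.018},
  {"dz": 0.016},
  {"dz": 0.005},
  {},
])

```text
clock: 5.95
position: [0.4792, -0.2187, 0.1745]
ee_rot: [-0.001, 0.197, 0.98, 0.001]
contact_force: [-1.9, 2.4, -0.9]
width: 0.0283
gripper_force: 69.8
```

>>> move_tool([
  {"dz": 0.003},
  {},
  {},
])

```text
clock: 6.2
position: [0.4795, -0.2186, 0.1736]
ee_rot: [0.0, 0.197, 0.98, 0.001]
contact_force: [-4.0, 4.7, 7.4]
width: 0.0282
gripper_force: 70.8
```

>>> move_tool([
  {"dx": 0.0015,"dy": 0.001},
  {"dz": 0.002},
  {},
  {},
])

```text
clock: 6.53
position: [0.4791, -0.2175, 0.172]
ee_rot: [0.001, 0.197, 0.98, 0.0]
contact_force: [-3.7, 5.5, 9.9]
width: 0.0286
gripper_force: 71.0
```

>>> move_tool([
  {},
  {},
  {},
  {},
  {},
], jaw=0.085)

```text
clock: 6.95
position: [0.479, -0.2186, 0.1694]
ee_rot: [0.0, 0.197, 0.98, -0.0]
contact_force: [0.8, 0.8, 0.2]
width: 0.085
gripper_force: 0.0
```

```bash
python3 - <<'E'
from h import *
for n in("side","wrist"): shot(n,n+"4")
S=cv2.imread("pics/side4.png")[190:370,210:390]; W=cv2.imread("pics/wrist4.png")
cv2.imwrite("pics/c4.png",np.hstack([cv2.resize(S,(400,400),interpolation=cv2.INTER_CUBIC),cv2.resize(W,(400,400))]))
E
```

```text
(no output)
```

View pics/c4.png

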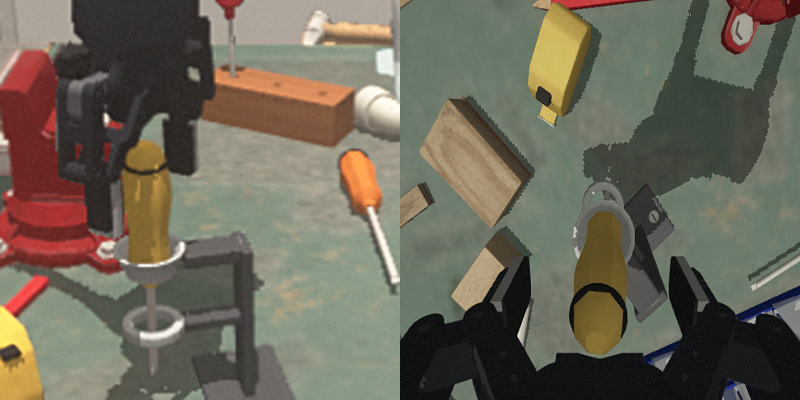

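The screwdriver is seated in the eye, upright, with its blade through the ring and the jaws clear on both sides. I'll retreat straight up and check it.

>>> move_tool([
  {"dz": -0.01},
  {"dz": -0.025},
  {"dz": -0.03},
  {"dz": -0.03},
  {"dz": -0.03},
])

```text
clock: 7.47
position: [0.4786, -0.2182, 0.2963]
ee_rot: [0.0, 0.197, 0.98, -0.0]
contact_force: [0.6, 0.1, 0.1]
width: 0.085
gripper_force: 0.0
```

>>> move_tool([
  {"dz": -0.02},
  {},
  {},
  {},
  {},
])

```text
clock: 7.88
position: [0.4781, -0.2179, 0.3129]
ee_rot: [-0.001, 0.197, 0.98, 0.001]
contact_force: [-0.1, 0.2, 0.6]
width: 0.0852
gripper_force: 0.0
```

```bash
python3 - <<'E'
from h import *
for n in("side","top"): shot(n,n+"5")
S=cv2.imread("pics/side5.png")[215:395,210:390]; W=cv2.imread("pics/top5.png")[180:300,170:530]
cv2.imwrite("pics/c5.png",np.hstack([cv2.resize(S,(400,400),interpolation=cv2.INTER_CUBIC),np.vstack([cv2.resize(W,(400,133)),np.zeros((267,400,3),np.uint8)])]))
for P in ([.4783,-.2185,.203],[.4783,-.2185,.022]): print((proj("side5",P)-[210,215])*400/180)
E
```

```text
[143.55555556  82.        ]
[157.55555556 322.88888889]
```

View pics/c5.png

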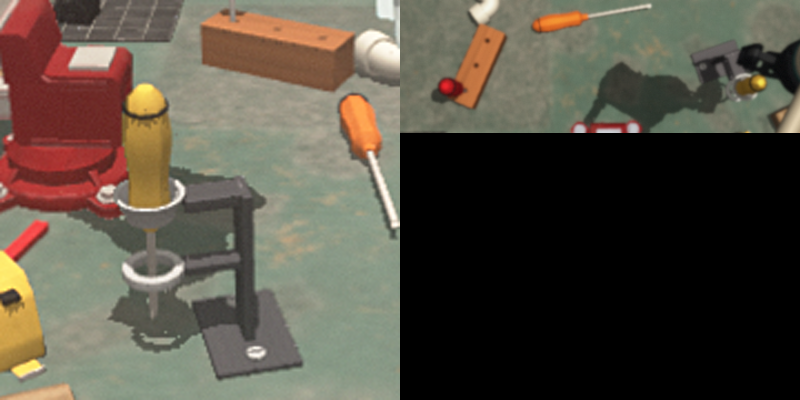

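The butt is at (146,84) and the tip at (153,320). The seated pose predicts (144,82) and (158,323), so it is hanging properly. The red screwdriver still stands and the gripper is clear.

```bash
python3 -c "
from rig import manip, eyes; print(manip.sign_off())"
```

```text
the job is handed in; nothing more can be done
None
```

The yellow screwdriver hangs released in the eye with its blade through the guide ring, the red one still stands in the block, and the job was handed in at about 8 s (the hand-in gave no verdict).

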